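# Tip the fossil block onto the viewing stage and seat it

## Robot

A 7-joint arm with a two-finger parallel gripper is mounted at the origin on the work surface. World frame = base frame: x ahead of the robot, y to its left, z up, the work surface at z = 0. Lengths are in m, angles in rad, forces in N, time in s.
With the tool pointing down it reaches from about 0.4 to 0.85 m from the base axis. Payload 4.5 kg.
Tool frame: the origin (TCP) lies midway between the tips of the shut fingers; the grasp point (between the pads) lies 19 mm behind it; z points along the fingers, y is the direction in which the jaws open and shut (so a half turn about z gives the same grasp; the last joint's range is limited). The gripper opens to 88 mm and grips with 3 to 60 N. Pads are 18 mm wide; open, the fingers measure 123 mm over their backs; the gripper's body (75 mm by 187 mm) begins 45 mm behind the grasp point.
Start: joints at [-1.128, 0.689, -0.195, 1.565, 0.157, 0.902, -0.215], TCP at [0.248, 0.574, 0.239] pointing down, gripper open.
Joint ranges: [-3.01, 3.01], [-0.46, 2.08], [-1.47, 1.51], [0.13, 2.56], [-1, 4.14], [0.04, 2.09], [-2.66, 2.66]. Speed limits (rad/s): [2.57, 2.57, 3.14, 3.14, 3.14, 3.14, 3.14].

## Interface

Orientations are given as a unit quaternion [x, y, z, w].
In Python, from plant import r gives the robot as it stands. The module is installed in compiled form; this text tells all that it offers.
- The arm moves only by the shell command python3 -m jog 'ROWS' [FORCE]. ROWS is JSON, a list of rows, each an object with "translation": the shift along the tool's x, y, z in units of 40 mm (1.0 is 40 mm), a list of three; "twist": the turn about the tool's z in units of 6 degrees (1.0 is 6 degrees); "claw": the opening in per cent of the stroke, from 0 (shut) to 100 (fully open). A call has 1 to 20 rows; each row shifts and turns the commanded pose from where the row before left it, along the tool's axes as they then stand; what a row does not reach is not made up. A row lasts 1/12 s, in which the tool goes at most 41.7 mm and 7.16 degrees, less where a joint would pass 70% of its speed; a pose out of reach is approached as far as the arm can. A call is refused whole if a number of a shift passes 1 or a number of a turn 1, either way. A call with a gripper value outside its range is refused whole. The fingers move at their own pace and stop on an object; FORCE is the grip in N (left out, the last holds). Time passes only in rows, so rows that do not move let the fingers close. It gives the time, the measured TCP pose, the force and the opening at its end, in the units of the state.
- r.get_state(): the state, without advancing time (a new reading comes with each control period).
- r.snapshot(name): name is "scene" or "top" or "wrist"; returns a dict with "img" (480x640x3 uint8, red, green, blue), "fx", "fy", "cx", "cy" (pixels), "origin" and "rotation" of the camera in the world; the wrist camera has in their place "T_tool_cam" (4x4, takes a point from camera to tool coordinates, whose origin is the TCP and whose axes are the flange's). Camera axes: x right, y up, looking along -z (the intrinsics and any distortion apply to the point x, -y, -z); pixel columns grow to the right and rows downward; lengths in m; the calibration is good to about 2 mm. A picture is of the moment at which its call begins: read the wrist's pose just before it. There is no depth.
- r.finish_job(): hands the job in, once; it reports no verdict.
Trained networks look in the newest picture that a camera, given by its name, has taken for a name from the list of things; names that differ only in an ending like _2 or _b are one class to them, and where a whole thing is asked for, a point or a joint stands for the part that bears it (a point fixed in the world has none). Each returns a list of dicts, best first, with "confidence" (0 to 1); they miss things now and then, are a little off and sometimes report something else, mostly with a low value. They report only what shows in the picture. A call takes as long as a camera call. They do not tell look-alikes from the thing itself.
- r.spot_in(label, camera): "rect" ([left, top, right, bottom] in pixels, round what is visible of it).
- r.spot_point(label, camera): "location" ([row, column] in pixels: a listed point, or the origin of a listed thing).
The state is a dict: "clock": time; "q": joint angles; "qd": joint speeds; "joint_torque": joint torques, N m; "tool_pos": TCP position; "eef_rot": TCP orientation; "contact_force": force on the tool from outside, world axes, zero at the start; "moment": the same for the moment, N m; "opening": opening from 0.0 (shut) to 1.0 (fully open).
Only numpy, scipy, OpenCV 4.12 (cv2) and the standard library are available. Lean on these libraries where they do the work, as an engineer would, in place of code of your own. Each camera call takes 0.05 s, during which the arm holds its last target. There are 200 camera calls.

## Task

Get the standing wooden fossil block ready for the microscope by pushing only, never picking it up: slide it upright and square against the near edge of the low viewing stage, then push it high up so that it tips over that edge and lies on the cork with the fossil face up. Then slide it on until it sits flush against the red stop bar, press it there for about a second with a clear but gentle push (about 12 N, drag included; the specimen must never be pushed with more than 20 N) and let go, leaving the other things on the desk where they are.

Things in the scene. Friction and masses are not known exactly. Their poses are not given: they have to be found in the camera images.
- block: The specimen: brown wooden block, 62 mm deep (its x), 96 wide (y), 120 tall (z), 0.24 to 0.43 kg, standing before the stage. Origin: centre of its underside. A round pale fossil inlay, 48 mm across, centred 46 mm above the underside, lies flush in its -x face, which looks roughly to the robot. Friction on desk and stage 0.4 to 0.6. Pushes over 20 N damage it.
- stage: The viewing stage, fixed: a flat dark plate 200 mm deep, 190 mm wide and 8 mm thick, its top covered with cork. Origin at the middle of its near edge, at desk level; its x points away from the robot across the plate, y along the near edge, z up. The vertical 8 mm near edge (at x = 0) is the low stop over which the block is tipped.
- back_rail: Brass rail fixed on the stage, 190 mm long, 24 mm above the plate. Origin: middle of its near face's lower edge, on the plate, 172 mm from the near edge; axes as the stage's. It carries a rigid red stop bar (150 mm long, top 21 mm above the plate) on two screws, parallel to it; the bar's near face stands 10 to 22 mm before the rail's, set anew each time and not measured: find it by feel or sight.
- jar: Bystander: amber glass jar with a black cap, 56 mm across, 85 mm tall, standing; origin at the centre of its underside.
- bowl: Bystander: white bowl 100 mm across, 40 mm tall; origin at the centre of its underside.
- brush: Bystander: brush 160 mm long lying on the desk along its x axis; origin on its underside near its middle.
- sample: Bystander: small dark wooden block 60 x 40 x 25 mm; origin at the centre of its underside.
- loupe: Bystander: black round loupe, 36 mm across, 22 mm tall with a steel tab on one side; origin at the centre of its underside.
- pebble: Bystander: rounded pale stone 52 mm across, 23 mm tall; origin at the centre of its underside.
Mind the look-alikes: they are no part of the job. What is shaped like the block but yellow is not meant.

How it is judged:
By the outcome, as a careful person would: the job done as asked, in the order asked, and still so for the second after the job is handed in, with the robot touching nothing.
It also fails if it takes over 67 s, if anything falls off the work surface, if the arm or the gripper's body presses on something with over 40 N, if the wrist force passes 120 N, or if a joint passes its speed limit or range.

## Working session

There is one attempt and no reset: what is moved stays moved. The work goes in short steps, Python scripts to look and compute and a shell command to move; the robot and the scene stay as the last step left them, time stands still between calls to the robot, and variables do not carry over. Pictures are saved under pics/ and viewed, about 8 in all and at most 12, crops included, and the job is handed in when it is done.

```bash
mkdir -p pics
cat > h.py <<'E'
import numpy as np, cv2
from plant import r
from scipy.spatial.transform import Rotation as R
def ray(s,row,col):
    d=np.array([(col-s['cx'])/s['fx'],-(row-s['cy'])/s['fy'],-1.])
    return np.array(s['origin']),np.array(s['rotation'])@d
def at_z(s,row,col,z):
    o,d=ray(s,row,col); return o+d*(z-o[2])/d[2]
def proj(s,p):
    c=np.array(s['rotation']).T@(np.array(p)-np.array(s['origin']))
    return [s['cy']-s['fy']*c[1]/-c[2], s['cx']+s['fx']*c[0]/-c[2]]
def save(s,n): cv2.imwrite('pics/'+n,s['img'][:,:,::-1])
E
python3 - <<'E'
from h import *
np.set_printoptions(precision=4,suppress=True)
for c in ("scene","top"):
    s=r.snapshot(c); save(s,c+'0.png')
    print(c,{k:np.array(v).round(4).tolist() for k,v in s.items() if k!='img'})
    for l in "block stage back_rail jar bowl brush sample loupe pebble".split():
        for d in r.spot_point(l,c)[:3]:
            print(l,np.round(d['location'],1),round(d['confidence'],2),at_z(s,*d['location'],0.008 if l=='back_rail' else 0))
        for d in r.spot_in(l,c)[:2]: print('   rect',np.round(d['rect']),round(d['confidence'],2))
print(r.get_state())
E
```

```text
scene {'fx': 545.1022, 'fy': 545.1022, 'cx': 318.8553, 'cy': 230.5109, 'origin': [1.2159, 0.7335, 0.7681], 'rotation': [0.1589, 0.4261, 0.8331, 0.3148]}Traceback (most recent call last):
  File "<stdin>", line 8, in <module>
  File "h.py", line 8, in at_z
    o,d=ray(s,row,col); return o+d*(z-o[2])/d[2]
        ~~~^^^^^^^^^^^
  File "h.py", line 6, in ray
    return np.array(s['origin']),np.array(s['rotation'])@d
                                 ~~~~~~~~~~~~~~~~~~~~~~~^~
ValueError: matmul: Input operand 1 has a mismatch in its core dimension 0, with gufunc signature (n?,k),(k,m?)->(n?,m?) (size 3 is different from 4)
```

View pics/scene0.png

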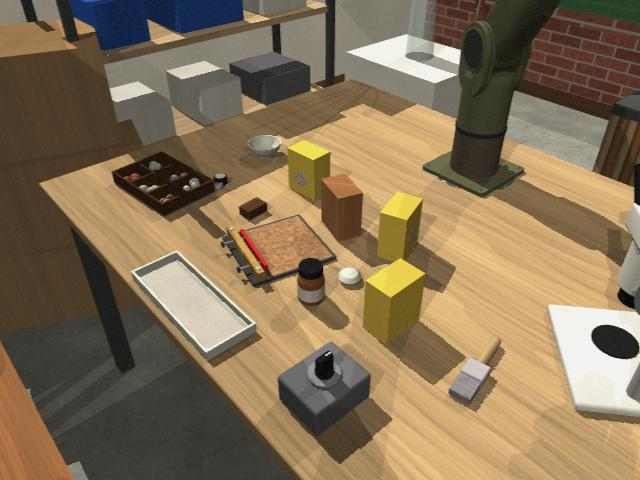

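The scene view shows the brown block at (340,207), standing just before the stage (about (290,247)). The red bar is at (253,250), the jar at (311,282) and the pebble at (348,276). There are three yellow look-alikes. The camera rotation is a quaternion, so I'll fix the helper.

```bash
sed -i "s/np.array(s\['rotation'\])/R.from_quat(s['rotation']).as_matrix()/" h.py
python3 - <<'E'
from h import *
np.set_printoptions(precision=4,suppress=True)
for c in ("scene","top"):
    s=r.snapshot(c); save(s,c+'0.png')
    print(c,{k:np.array(v).round(4).tolist() for k,v in s.items() if k!='img'})
    for l in "block stage back_rail jar bowl brush sample loupe pebble".split():
        for d in r.spot_point(l,c)[:3]:
            print(l,np.round(d['location'],1),round(d['confidence'],2),at_z(s,*d['location'],0.008 if l=='back_rail' else 0))
print(r.get_state())
E
```

```text
scene {'fx': 545.1022, 'fy': 545.1022, 'cx': 318.8553, 'cy': 230.5109, 'origin': [1.2159, 0.7335, 0.7681], 'rotation': [0.1589, 0.4261, 0.8331, 0.3148]}
block [326.  388.1] 0.92 [0.6254 0.2601 0.    ]
block [244.2 395.8] 0.76 [0.4199 0.0938 0.    ]
block [189.6 311.5] 0.61 [ 0.4091 -0.2189  0.    ]
stage [234.8 316. ] 0.9 [ 0.5343 -0.0568  0.    ]
back_rail [253.8 249.8] 0.59 [ 0.7    -0.0929  0.008 ]
back_rail [156.6 264.8] 0.34 [ 0.3999 -0.4392  0.008 ]
jar [299. 312.] 0.81 [0.6861 0.105  0.    ]
jar [211.7 251.1] 0.17 [ 0.5923 -0.2397  0.    ]
bowl [155.5 266. ] 0.58 [ 0.3845 -0.4547  0.    ]
brush [370.6 477.9] 0.67 [ 0.5863  0.4394 -0.    ]
sample [213.3 251.1] 0.67 [ 0.5965 -0.2338  0.    ]
loupe [180.6 222.5] 0.72 [ 0.5616 -0.4175  0.    ]
loupe [226.7 338.5] 0.26 [ 0.4717 -0.0455  0.    ]
pebble [279.8 347.9] 0.62 [0.5898 0.1107 0.    ]
top {'fx': 487.7621, 'fy': 487.7621, 'cx': 315.2435, 'cy': 237.341, 'origin': [0.4622, -0.001, 1.1259], 'rotation': [0.0279, -0.0371, -0.7042, 0.7085]}
block [215.1 198.6] 0.85 [0.616  0.2556 0.    ]
block [303.8 411.4] 0.82 [ 0.4142 -0.237   
[... 407 characters left out ...]
e [231.  408.3] 0.65 [ 0.5822 -0.2319  0.    ]
loupe [236.8 486. ] 0.76 [ 0.5699 -0.4132  0.    ]
loupe [177.8 350.3] 0.21 [ 0.7069 -0.0969  0.    ]
pebble [226.  262.1] 0.72 [0.5916 0.1081 0.    ]
{'clock': 1.1, 'q': array([-1.1282,  0.6891, -0.1946,  1.5653,  0.1573,  0.9025, -0.2151]), 'qd': array([ 0.0017,  0.0008, -0.0007,  0.0017, -0.0007, -0.0004,  0.0017]), 'joint_torque': array([  0.0005, -52.7499,  -1.267 , -15.3742,  -0.0519,  -0.0007,
         0.    ]), 'tool_pos': array([0.2484, 0.5735, 0.2387]), 'eef_rot': array([ 0.203 ,  0.9792,  0.    , -0.    ]), 'contact_force': array([ 0.5204, -0.4961,  0.4693]), 'moment': array([ 0.0512, -0.016 , -0.0166]), 'opening': 0.9978950687833343}
```

View pics/top0.png

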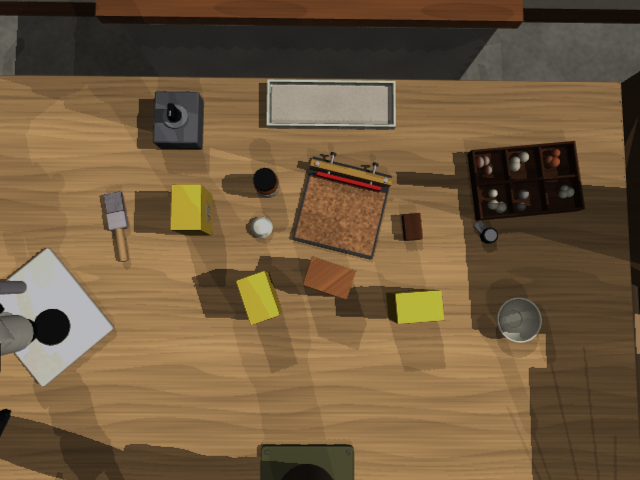

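Top view: the block's top face spans about (310,258) to (355,290). The stage's near corners are at about (293,238) and (374,257), the red bar is at about (350,181), and a yellow look-alike sits close by at (258,298). I need sub-pixel corners, so I'll take an enlarged crop.

Run:
```python
from h import *
im=cv2.imread('pics/top0.png')[150:330,230:440]
im=cv2.resize(im,None,fx=3.3,fy=3.3,interpolation=cv2.INTER_CUBIC)
for i in range(0,210,20):
    cv2.putText(im,str(230+i),(int(i*3.3),10),0,.35,(255,255,255),1); cv2.line(im,(int(i*3.3),0),(int(i*3.3),593),(255,255,255) if 0 else (120,120,120),1)
for j in range(0,180,20):
    cv2.putText(im,str(150+j),(0,int(j*3.3)+10),0,.35,(255,255,255),1); cv2.line(im,(0,int(j*3.3)),(692,int(j*3.3)),(120,120,120),1)
cv2.imwrite('pics/crop1.png',im)
```

```text
(no output)
```

View pics/crop1.png

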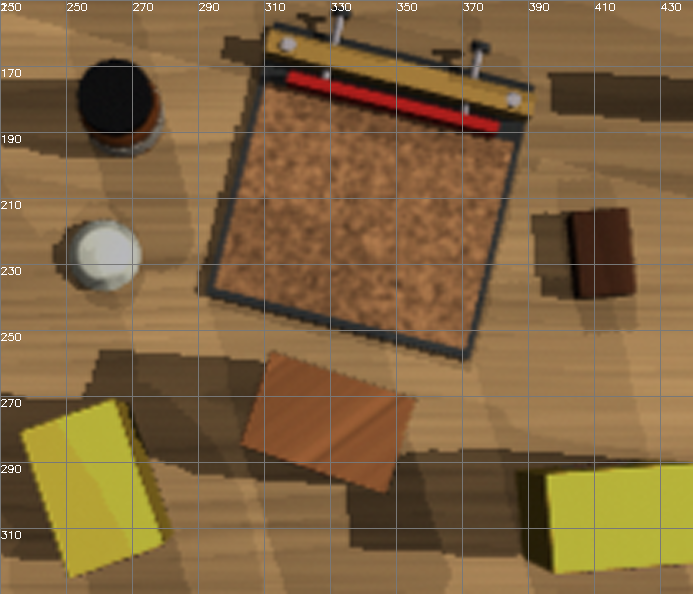

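The crop gives the top-face corners of the block, stage, red bar and yellow neighbour. I'll convert them to world and stage coordinates.

```bash
cat >> h.py <<'E'
def stagef():
    import json; d=json.load(open('stage.json')); return np.array(d['o']),d['yaw']
def to_stage(p):
    o,y=stagef(); c,s=np.cos(y),np.sin(y); d=np.array(p)[...,:2]-o
    return d@np.array([[c,-s],[s,c]])
E
python3 - <<'E'
from h import *
import json
np.set_printoptions(precision=4,suppress=True)
s=r.snapshot('top')
def P(px,z): return np.array([at_z(s,150+y/3.3,230+x/3.3,z)[:2] for x,y in px])
st=P([(207,293),(468,360),(532,90),(267,25)],.008)
print('stage',st, [np.linalg.norm(st[i]-st[(i+1)%4]) for i in range(4)])
# fit rect 200x190
from scipy.optimize import least_squares
loc=np.array([[0,.095],[0,-.095],[.2,-.095],[.2,.095]])
def fit(loc,pts,x0):
    f=lambda v: ((loc@np.array([[np.cos(v[2]),np.sin(v[2])],[-np.sin(v[2]),np.cos(v[2])]])+v[:2])-pts).ravel()
    q=least_squares(f,x0); return q.x, f(q.x).reshape(-1,2)
v,res=fit(loc,st,[.54,-.05,-.2]); print('stage fit',v[:2],np.degrees(v[2]),res)
json.dump(dict(o=v[:2].tolist(),yaw=v[2]),open('stage.json','w'))
b=P([(270,352),(415,400),(388,493),(242,446)],.12)
loc=np.array([[.031,.048],[.031,-.048],[-.031,-.048],[-.031,.048]])
w,res=fit(loc,b,[.47,-.05,-.3]); print('block fit',w[:2],np.degrees(w[2]),res,'in stage',to_stage(w[:2]), np.degrees(w[2]-v[2]))
print('bar stage',to_stage(P([(288,84),(497,132)],.029)))
print('yellow',to_stage(P([(22,433),(117,400),(163,543),(70,577)],.12)),P([(22,433),(117,400),(163,543),(70,577)],.12))
print('yellow2',to_stage(P([(546,475),(555,572)],.12)))
print('jar,pebble,sample',to_stage([[.682,.095],[.591,.108],[.585,-.232]]))
t=v[2]-w[2]
print('tool yaw now', R.from_quat(r.get_state()['eef_rot']).as_matrix(), r.get_state()['clock'])
E
```

```text
stage [[ 0.5616  0.0365]
 [ 0.516  -0.1455]
 [ 0.7072 -0.1918]
 [ 0.7524 -0.0041]] [np.float64(0.1875731601047031), np.float64(0.1967370404624479), np.float64(0.19300947930944898), np.float64(0.19507937006594114)]
stage fit [ 0.5369 -0.0532] -13.293582540834691 [[-0.0028  0.0027]
 [-0.0009 -0.0002]
 [ 0.0026  0.0001]
 [ 0.0011 -0.0026]]
block fit [ 0.471  -0.0439] -17.29697603913631 [[ 0.0001 -0.0003]
 [ 0.001  -0.0012]
 [-0.0005  0.0003]
 [-0.0005  0.0011]] in stage [-0.0663 -0.006 ] -4.003393498301619
bar stage [[ 0.156   0.0722]
 [ 0.1577 -0.0762]]
yellow [[-0.1174  0.1777]
 [-0.0837  0.1255]
 [-0.1625  0.0763]
 [-0.1961  0.127 ]] [[0.4635 0.1467]
 [0.4843 0.0881]
 [0.3963 0.0584]
 [0.3753 0.1154]]
yellow2 [[-0.0661 -0.1451]
 [-0.123  -0.1637]]
jar,pebble,sample [[ 0.1071  0.1776]
 [ 0.0155  0.1693]
 [ 0.0879 -0.1629]]
tool yaw now [[-0.9176  0.3974  0.    ]
 [ 0.3974  0.9176  0.0001]
 [ 0.      0.0001 -1.    ]] 1.15
```

Run:
```python
from h import *
st=r.get_state()['tool_pos']
a=cv2.imread('pics/top0.png')[200:480,:160].copy(); b=cv2.imread('pics/scene0.png')[150:430,540:].copy()
s=r.snapshot('top'); 
for z in (0,.064,.2): print('top',np.round(proj(s,st+[0,0,z])))
s=r.snapshot('scene')
for z in (0,.064,.2): print('scene',np.round(proj(s,st+[0,0,z])))
w=r.snapshot('wrist'); c=cv2.resize(w['img'][:,:,::-1],(373,280)); print({k:np.round(v,3) for k,v in w.items() if k!='img'})
cv2.imwrite('pics/three.png',np.hstack([a,b,c]))
```

```text
top [403. -19.]
top [412. -46.]
top [ 439. -119.]
scene [220. 687.]
scene [188. 702.]
scene [109. 740.]
{'fx': np.float64(372.87), 'fy': np.float64(372.87), 'cx': np.float64(319.395), 'cy': np.float64(231.602), 'T_tool_cam': array([[-0.001,  0.95 ,  0.313,  0.081],
       [ 1.   ,  0.001, -0.   , -0.   ],
       [-0.001,  0.313, -0.95 , -0.146],
       [ 0.   ,  0.   ,  0.   ,  1.   ]])}
```

View pics/three.png

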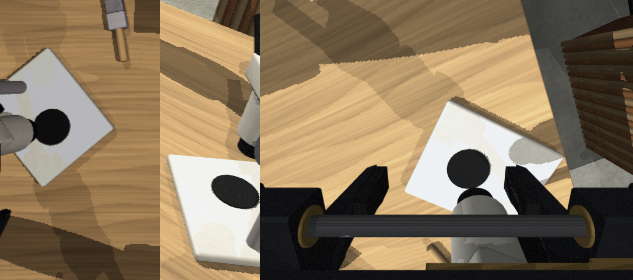

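The wrist view shows a microscope about 10 cm ahead (+x) of the tool, with its black disc near world (.365,.567). I'll lift first and then cross, with the tool squared to the stage.

```bash
python3 -m jog '[{"translation":[0,0,-1],"twist":-0.85,"claw":50},{"translation":[0,0,-1],"twist":-0.85,"claw":50},{"translation":[0,0,-1],"twist":0,"claw":50},{"translation":[-0.44,-0.82,0],"twist":0,"claw":50},{"translation":[-0.44,-0.82,0],"twist":0,"claw":50},{"translation":[-0.44,-0.82,0],"twist":0,"claw":50},{"translation":[-0.44,-0.82,0],"twist":0,"claw":50},{"translation":[-0.44,-0.82,0],"twist":0,"claw":50},{"translation":[-0.44,-0.82,0],"twist":0,"claw":50},{"translation":[-0.44,-0.82,0],"twist":0,"claw":50},{"translation":[-0.44,-0.82,0],"twist":0,"claw":50},{"translation":[-0.44,-0.82,0],"twist":0,"claw":50},{"translation":[-0.44,-0.82,0],"twist":0,"claw":50},{"translation":[-0.44,-0.82,0],"twist":0,"claw":50},{"translation":[-0.44,-0.82,0],"twist":0,"claw":50},{"translation":[-0.44,-0.82,0],"twist":0,"claw":50},{"translation":[-0.44,-0.82,0],"twist":0,"claw":50},{"translation":[-0.44,-0.82,0],"twist":0,"claw":50},{"translation":[-0.44,-0.82,0],"twist":0,"claw":50},{"translation":[-0.44,-0.82,0],"twist":0,"claw":50}]'
cat > s.py <<'E'
from h import *
s=r.get_state(); o,yw=stagef(); M=R.from_quat(s['eef_rot']).as_matrix()
p=s['tool_pos']; f=s['contact_force']; c,n=np.cos(yw),np.sin(yw)
print('t %.2f stage xy %s z %.4f'%(s['clock'],np.round(to_stage(p),4),p[2]),'tool-x yaw rel(-stage x) %.2f'%np.degrees(np.arctan2(-M[1,0],-M[0,0])-yw),'F stage',np.round([c*f[0]+n*f[1],-n*f[0]+c*f[1],f[2]],2),'open %.2f'%s['opening'],'tilt',np.round(M[2],3))
E
python3 s.py
```

```text
clock: 2.97
tool_pos: [0.4123, -0.0396, 0.3591]
eef_rot: [0.115, 0.993, 0.0, 0.0]
contact_force: [-0.3, 1.4, 0.2]
opening: 0.499
t 2.97 stage xy [-0.1245 -0.0154] z 0.3591 tool-x yaw rel(-stage x) 0.08 F stage [-0.58  1.25  0.21] open 0.50 tilt [-0.001  0.    -1.   ]
```

```bash
python3 -m jog '[{"translation":[0,0.1,0.9],"twist":0,"claw":50},{"translation":[0,0,0.9],"twist":0,"claw":50},{"translation":[0,0,0.9],"twist":0,"claw":50},{"translation":[0,0,0.9],"twist":0,"claw":50},{"translation":[0,0,0.9],"twist":0,"claw":50},{"translation":[0,0,0.9],"twist":0,"claw":50},{"translation":[0,0,0.9],"twist":0,"claw":50},{"translation":[0,0,0.6],"twist":0,"claw":50},{"translation":[0,0,0.5],"twist":0,"claw":50},{"translation":[0,0,0],"twist":0,"claw":50},{"translation":[0,0,0],"twist":0,"claw":50}]' >/dev/null
python3 s.py
python3 - <<'E'
from h import *
s=r.snapshot('scene'); save(s,'s1.png')
t=r.snapshot('top'); 
a=cv2.resize(s['img'][130:310,220:440],None,fx=1.8,fy=1.8); b=cv2.resize(t['img'][150:330,240:440],None,fx=1.8,fy=1.8)
cv2.imwrite('pics/d1.png',np.hstack([a,b])[:,:,::-1])
E
```

```text
t 3.88 stage xy [-0.1212 -0.0089] z 0.0666 tool-x yaw rel(-stage x) 0.12 F stage [-0.35 -0.39  0.65] open 0.51 tilt [ 0.007 -0.001 -1.   ]
```

View pics/d1.png

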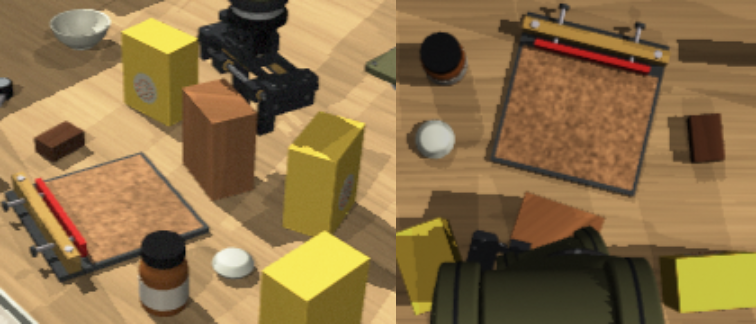

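Left: the gripper is behind the brown block's fossil side, with its body just above the block's top and clear of the yellow blocks. Right: the arm hides most of the block from above. Next I'll lower slightly and start the slow push.

```bash
python3 -m jog '[{"translation":[0,0,0.1],"twist":0,"claw":50},{"translation":[0,0,0.05],"twist":0,"claw":50},{"translation":[0,0,0],"twist":0,"claw":50},{"translation":[-0.08,0,0],"twist":0,"claw":50},{"translation":[-0.08,0,0],"twist":0,"claw":50},{"translation":[-0.08,0,0],"twist":0,"claw":50},{"translation":[-0.08,0,0],"twist":0,"claw":50},{"translation":[-0.06,0,0],"twist":0,"claw":50},{"translation":[-0.06,0,0],"twist":0,"claw":50},{"translation":[-0.06,0,0],"twist":0,"claw":50},{"translation":[-0.06,0,0],"twist":0,"claw":50}]' >/dev/null
python3 s.py; python3 -m jog '[{"translation":[-0.06,0,0],"twist":0,"claw":50},{"translation":[-0.06,0,0],"twist":0,"claw":50},{"translation":[-0.06,0,0],"twist":0,"claw":50}]' >/dev/null; python3 s.py
```

```text
t 4.90 stage xy [-0.0991 -0.0093] z 0.0620 tool-x yaw rel(-stage x) 0.09 F stage [-4.    0.3   2.09] open 0.50 tilt [ 0.011 -0.002 -1.   ]
t 5.15 stage xy [-0.0911 -0.0089] z 0.0620 tool-x yaw rel(-stage x) 0.10 F stage [-2.92  0.68  2.88] open 0.50 tilt [ 0.009 -0.001 -1.   ]
```

Run:
```python
from h import *
s=r.snapshot('scene'); save(s,'s2.png')
a=cv2.resize(s['img'][140:280,270:440],None,fx=4,fy=4,interpolation=cv2.INTER_CUBIC)
cv2.imwrite('pics/d2.png',a[:,:,::-1])
```

```text
(no output)
```

View pics/d2.png

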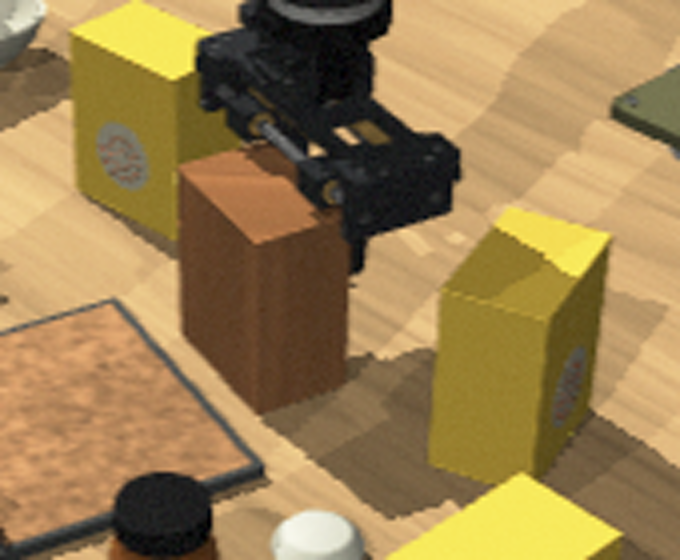

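The block stands upright: its front edge is vertical from crop (260,240) to (260,412). I'll keep going in small steps and watch for the contact jump.

```bash
python3 -m jog '[{"translation":[-0.06,0,0],"twist":0,"claw":50},{"translation":[-0.06,0,0],"twist":0,"claw":50},{"translation":[-0.06,0,0],"twist":0,"claw":50},{"translation":[-0.06,0,0],"twist":0,"claw":50},{"translation":[-0.06,0,0],"twist":0,"claw":50}]' >/dev/null;python3 s.py
python3 -m jog '[{"translation":[-0.04,0,0],"twist":0,"claw":50},{"translation":[-0.04,0,0],"twist":0,"claw":50}]' >/dev/null;python3 s.py
python3 -m jog '[{"translation":[-0.04,0,0],"twist":0,"claw":50},{"translation":[0,0,0],"twist":0,"claw":50}]' >/dev/null;python3 s.py
```

```text
t 5.62 stage xy [-0.0787 -0.009 ] z 0.0619 tool-x yaw rel(-stage x) 0.08 F stage [-3.73 -0.27  1.41] open 0.50 tilt [ 0.009 -0.001 -1.   ]
t 5.78 stage xy [-0.0756 -0.009 ] z 0.0619 tool-x yaw rel(-stage x) 0.07 F stage [-2.49  0.37  1.63] open 0.50 tilt [ 0.009 -0.001 -1.   ]
t 5.95 stage xy [-0.0737 -0.009 ] z 0.0619 tool-x yaw rel(-stage x) 0.06 F stage [-1.67  0.58  0.37] open 0.50 tilt [ 0.008 -0.001 -1.   ]
```

```bash
for i in 1 2 3 4; do python3 -m jog '[{"translation":[-0.02,0,0],"twist":0,"claw":50},{"translation":[-0.02,0,0],"twist":0,"claw":50}]' >/dev/null;python3 s.py; done
python3 - <<'E'
from h import *
s=r.snapshot('scene'); save(s,'s3.png')
a=cv2.resize(s['img'][160:270,265:405],None,fx=5,fy=5,interpolation=cv2.INTER_CUBIC)
cv2.imwrite('pics/d3.png',a[:,:,::-1])
E
```

```text
t 6.12 stage xy [-0.0728 -0.009 ] z 0.0619 tool-x yaw rel(-stage x) 0.09 F stage [-3.19  0.67  2.49] open 0.50 tilt [ 0.009 -0.002 -1.   ]
t 6.28 stage xy [-0.0711 -0.009 ] z 0.0619 tool-x yaw rel(-stage x) 0.08 F stage [-4.38  0.22  3.22] open 0.50 tilt [ 0.009 -0.002 -1.   ]
t 6.45 stage xy [-0.0694 -0.009 ] z 0.0619 tool-x yaw rel(-stage x) 0.08 F stage [-4.88  0.42  4.05] open 0.50 tilt [ 0.009 -0.002 -1.   ]
t 6.62 stage xy [-0.069  -0.0091] z 0.0618 tool-x yaw rel(-stage x) 0.08 F stage [-5.83  0.95  5.45] open 0.50 tilt [ 0.011 -0.002 -1.   ]
```

View pics/d3.png

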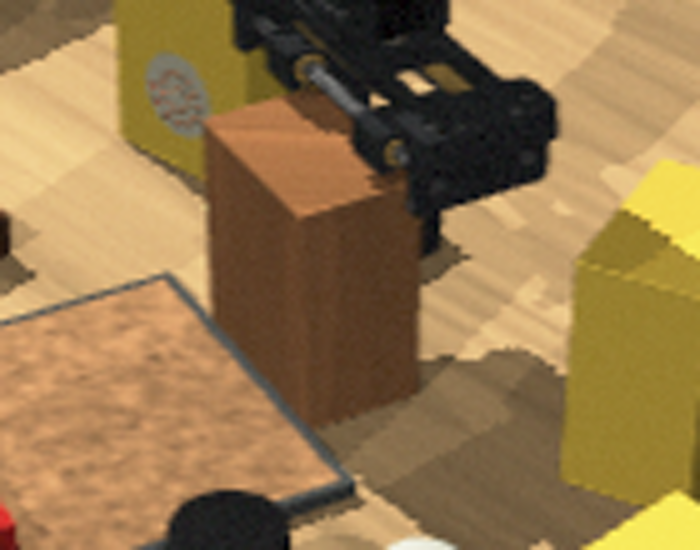

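The block is against the near edge: its bottom front edge is parallel to the stage rim line from (165,278) to (350,488), and force has risen to about 6 N. It has begun to lean very slightly. I'll back off so it settles upright, look again, then raise the tool for the high push.

```bash
python3 -m jog '[{"translation":[0.1,0,0],"twist":0,"claw":50},{"translation":[0.15,0,0],"twist":0,"claw":50},{"translation":[0.3,0,0],"twist":0,"claw":50},{"translation":[0.3,0,-0.3],"twist":0,"claw":50},{"translation":[0.2,0,-0.5],"twist":0,"claw":50},{"translation":[0,0,-0.3],"twist":0,"claw":50},{"translation":[0,0,0],"twist":0,"claw":50}]' >/dev/null;python3 s.py
python3 - <<'E'
from h import *
s=r.snapshot('scene'); save(s,'s4.png')
t=r.snapshot('top'); save(t,'t4.png')
a=cv2.resize(s['img'][160:270,265:375],(540,540),interpolation=cv2.INTER_CUBIC)
b=cv2.resize(t['img'][220:310,285:375],(540,540),interpolation=cv2.INTER_CUBIC)
cv2.imwrite('pics/d4.png',cv2.resize(np.hstack([a,b]),(800,400))[:,:,::-1])
E
```

```text
t 7.25 stage xy [-0.1079 -0.0085] z 0.1079 tool-x yaw rel(-stage x) 0.06 F stage [1.14 1.3  0.9 ] open 0.50 tilt [ 0.004  0.    -1.   ]
```

View pics/d4.png

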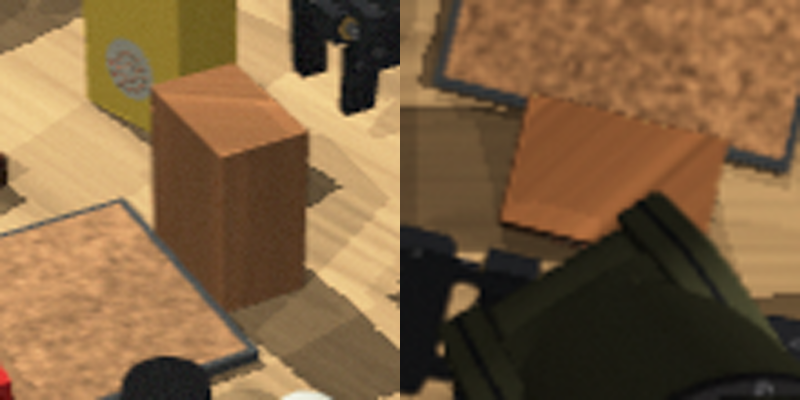

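The block is upright and flush. In the top view its front edge (530,95)–(725,145) is parallel to the stage rim within about 0.6°. Now the high push at z≈0.108.

```bash
python3 -m jog '[{"translation":[-0.3,0,0],"twist":0,"claw":50},{"translation":[-0.3,0,0],"twist":0,"claw":50},{"translation":[-0.15,0,0],"twist":0,"claw":50},{"translation":[-0.08,0,0],"twist":0,"claw":50},{"translation":[-0.08,0,0],"twist":0,"claw":50},{"translation":[-0.08,0,0],"twist":0,"claw":50},{"translation":[-0.08,0,0],"twist":0,"claw":50},{"translation":[-0.08,0,0],"twist":0,"claw":50}]' >/dev/null;python3 s.py
python3 -m jog '[{"translation":[-0.08,0,0],"twist":0,"claw":50},{"translation":[-0.08,0,0],"twist":0,"claw":50},{"translation":[-0.08,0,0],"twist":0,"claw":50},{"translation":[-0.08,0,0],"twist":0,"claw":50},{"translation":[-0.08,0,0],"twist":0,"claw":50},{"translation":[-0.08,0,0],"twist":0,"claw":50}]' >/dev/null;python3 s.py
python3 -m jog '[{"translation":[-0.06,0,0],"twist":0,"claw":50},{"translation":[-0.06,0,0],"twist":0,"claw":50},{"translation":[-0.06,0,0],"twist":0,"claw":50}]' >/dev/null;python3 s.py
python3 - <<'E'
from h import *
s=r.snapshot('scene'); save(s,'s5.png')
a=cv2.resize(s['img'][150:290,215:405],(760,560),interpolation=cv2.INTER_CUBIC)
cv2.imwrite('pics/d5.png',a[:,:,::-1])
E
```

```text
t 8.02 stage xy [-0.0645 -0.0091] z 0.1056 tool-x yaw rel(-stage x) 0.09 F stage [-2.39 -0.6   2.2 ] open 0.50 tilt [ 0.011 -0.002 -1.   ]
t 8.52 stage xy [-0.0436 -0.0088] z 0.1057 tool-x yaw rel(-stage x) 0.07 F stage [-0.75  0.44  2.52] open 0.50 tilt [ 0.008 -0.001 -1.   ]
t 8.77 stage xy [-0.0365 -0.0088] z 0.1056 tool-x yaw rel(-stage x) 0.08 F stage [-0.87  0.21  0.89] open 0.50 tilt [ 0.008 -0.001 -1.   ]
```

View pics/d5.png

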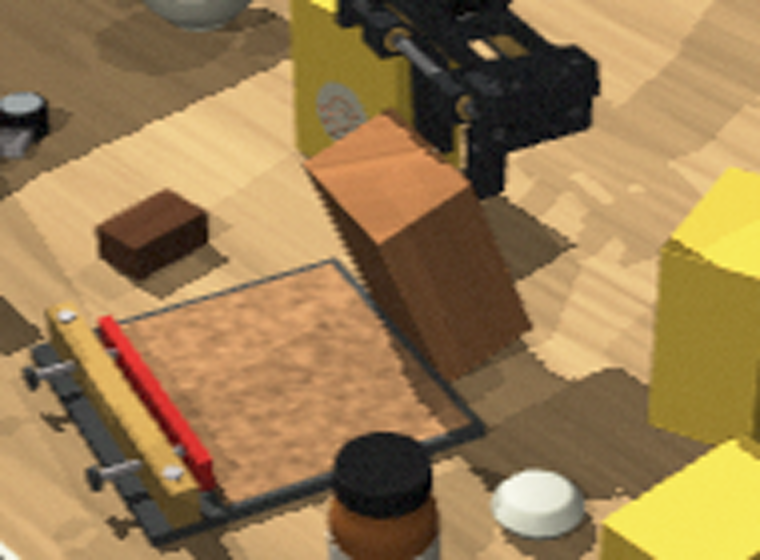

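It is tipping squarely, at roughly 20°. I'll continue to the tipping point.

```bash
for i in 1 2 3; do python3 -m jog '[{"translation":[-0.06,0,0],"twist":0,"claw":50},{"translation":[-0.06,0,0],"twist":0,"claw":50},{"translation":[-0.06,0,0],"twist":0,"claw":50}]' >/dev/null;python3 s.py; done
python3 -m jog '[{"translation":[0,0,0],"twist":0,"claw":50},{"translation":[0,0,0],"twist":0,"claw":50},{"translation":[0,0,0],"twist":0,"claw":50},{"translation":[0,0,0],"twist":0,"claw":50},{"translation":[0,0,0],"twist":0,"claw":50}]' >/dev/null;python3 s.py
python3 - <<'E'
from h import *
s=r.snapshot('scene'); save(s,'s6.png')
t=r.snapshot('top'); save(t,'t6.png')
a=cv2.resize(s['img'][150:290,215:405],(540,398),interpolation=cv2.INTER_CUBIC)
b=cv2.resize(t['img'][150:310,280:400],(298,398),interpolation=cv2.INTER_CUBIC)
cv2.imwrite('pics/d6.png',cv2.resize(np.hstack([a,b]),(796,378))[:,:,::-1])
E
```

```text
t 9.07 stage xy [-0.0294 -0.0088] z 0.1055 tool-x yaw rel(-stage x) 0.08 F stage [-0.72  0.08 -0.28] open 0.50 tilt [ 0.008 -0.001 -1.   ]
t 9.32 stage xy [-0.0221 -0.0088] z 0.1054 tool-x yaw rel(-stage x) 0.07 F stage [-0.75  0.07 -0.43] open 0.50 tilt [ 0.008 -0.001 -1.   ]
t 9.57 stage xy [-0.0151 -0.0088] z 0.1054 tool-x yaw rel(-stage x) 0.07 F stage [0.11 0.25 0.01] open 0.50 tilt [ 0.009 -0.001 -1.   ]
t 9.98 stage xy [-0.0156 -0.0088] z 0.1054 tool-x yaw rel(-stage x) 0.08 F stage [-0.36 -0.13  0.14] open 0.50 tilt [ 0.009 -0.002 -1.   ]
```

View pics/d6.png

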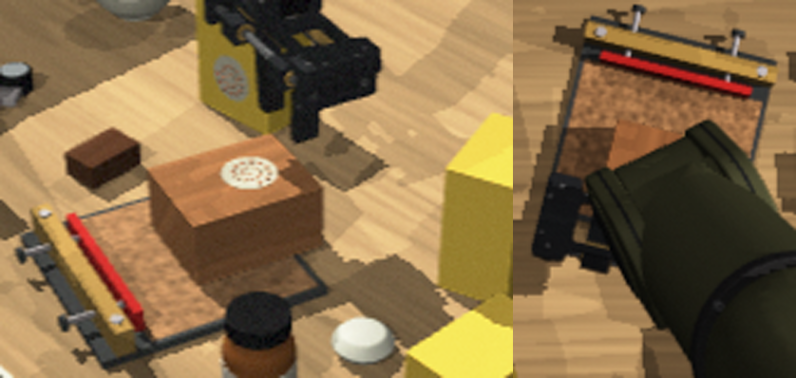

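The block lies on the cork with the fossil face up (inlay at (248,172)), and it landed square. I'll back off, descend to z≈0.023 behind its underside, and slide it on.

```bash
python3 -m jog '[{"translation":[0.35,0,0],"twist":0,"claw":50},{"translation":[0.35,0,0],"twist":0,"claw":50},{"translation":[0,0,0.6],"twist":0,"claw":50},{"translation":[0,0,0.6],"twist":0,"claw":50},{"translation":[0,0,0.6],"twist":0,"claw":50},{"translation":[0,0,0.25],"twist":0,"claw":50},{"translation":[0,0,0],"twist":0,"claw":50},{"translation":[0,0,0],"twist":0,"claw":50}]' >/dev/null;python3 s.py
python3 -m jog '[{"translation":[-0.1,0,0],"twist":0,"claw":50},{"translation":[-0.1,0,0],"twist":0,"claw":50},{"translation":[-0.1,0,0],"twist":0,"claw":50},{"translation":[-0.1,0,0],"twist":0,"claw":50},{"translation":[-0.06,0,0],"twist":0,"claw":50},{"translation":[-0.06,0,0],"twist":0,"claw":50}]' >/dev/null;python3 s.py
python3 -m jog '[{"translation":[-0.08,0,0],"twist":0,"claw":50},{"translation":[-0.08,0,0],"twist":0,"claw":50},{"translation":[-0.08,0,0],"twist":0,"claw":50}]' >/dev/null;python3 s.py
```

```text
t 10.75 stage xy [-0.0444 -0.0089] z 0.0234 tool-x yaw rel(-stage x) 0.10 F stage [-0.12 -0.11  0.46] open 0.50 tilt [ 0.01  -0.002 -1.   ]
t 11.25 stage xy [-0.0238 -0.0092] z 0.0237 tool-x yaw rel(-stage x) 0.06 F stage [-3.82 -0.62  3.34] open 0.50 tilt [ 0.01  -0.002 -1.   ]
t 11.50 stage xy [-0.0137 -0.009 ] z 0.0233 tool-x yaw rel(-stage x) 0.08 F stage [-4.1   0.33  3.1 ] open 0.50 tilt [ 0.009 -0.002 -1.   ]
```

```bash
python3 -m jog '[{"translation":[-0.08,0,0],"twist":0,"claw":50},{"translation":[-0.08,0,0],"twist":0,"claw":50},{"translation":[-0.08,0,0],"twist":0,"claw":50},{"translation":[-0.08,0,0],"twist":0,"claw":50},{"translation":[-0.08,0,0],"twist":0,"claw":50},{"translation":[-0.08,0,0],"twist":0,"claw":50},{"translation":[-0.08,0,0],"twist":0,"claw":50},{"translation":[-0.06,0,0],"twist":0,"claw":50},{"translation":[-0.06,0,0],"twist":0,"claw":50}]' >/dev/null;python3 s.py
for i in 1 2 3; do python3 -m jog '[{"translation":[-0.03,0,0],"twist":0,"claw":50},{"translation":[-0.03,0,0],"twist":0,"claw":50}]' >/dev/null;python3 s.py; done
```

```text
t 12.25 stage xy [ 0.0138 -0.0089] z 0.0231 tool-x yaw rel(-stage x) 0.07 F stage [-4.05 -0.27  3.91] open 0.50 tilt [ 0.009 -0.001 -1.   ]
t 12.42 stage xy [ 0.016  -0.0089] z 0.0231 tool-x yaw rel(-stage x) 0.07 F stage [-4.61  0.1   2.8 ] open 0.50 tilt [ 0.009 -0.001 -1.   ]
t 12.58 stage xy [ 0.0182 -0.0089] z 0.0231 tool-x yaw rel(-stage x) 0.08 F stage [-4.12  0.38  3.42] open 0.50 tilt [ 0.009 -0.002 -1.   ]
t 12.75 stage xy [ 0.0207 -0.0089] z 0.0231 tool-x yaw rel(-stage x) 0.08 F stage [-4.51 -0.55  4.  ] open 0.50 tilt [ 0.009 -0.002 -1.   ]
```

```bash
python3 -m jog '[{"translation":[-0.03,0,0],"twist":0,"claw":50},{"translation":[-0.03,0,0],"twist":0,"claw":50}]' >/dev/null;python3 s.py
python3 -m jog '[{"translation":[-0.02,0,0],"twist":0,"claw":50},{"translation":[-0.02,0,0],"twist":0,"claw":50}]' >/dev/null;python3 s.py
python3 -m jog '[{"translation":[-0.02,0,0],"twist":0,"claw":50}]' >/dev/null;python3 s.py
python3 -m jog '[{"translation":[-0.02,0,0],"twist":0,"claw":50}]' >/dev/null;python3 s.py
python3 -m jog '[{"translation":[-0.02,0,0],"twist":0,"claw":50}]' >/dev/null;python3 s.py
```

```text
t 12.92 stage xy [ 0.0232 -0.0089] z 0.0231 tool-x yaw rel(-stage x) 0.07 F stage [-3.76 -0.76  3.67] open 0.50 tilt [ 0.009 -0.001 -1.   ]
t 13.08 stage xy [ 0.0248 -0.0089] z 0.0230 tool-x yaw rel(-stage x) 0.07 F stage [-3.71 -1.14  3.37] open 0.50 tilt [ 0.009 -0.001 -1.   ]
t 13.17 stage xy [ 0.0255 -0.0089] z 0.0230 tool-x yaw rel(-stage x) 0.08 F stage [-4.29 -0.05  3.53] open 0.50 tilt [ 0.009 -0.001 -1.   ]
t 13.25 stage xy [ 0.0263 -0.0089] z 0.0230 tool-x yaw rel(-stage x) 0.08 F stage [-4.41 -0.07  4.03] open 0.50 tilt [ 0.009 -0.001 -1.   ]
t 13.33 stage xy [ 0.0268 -0.0089] z 0.0230 tool-x yaw rel(-stage x) 0.08 F stage [-5.52  0.98  5.3 ] open 0.50 tilt [ 0.009 -0.002 -1.   ]
```

```bash
for i in 1 2 3; do python3 -m jog '[{"translation":[-0.01,0,-0.005],"twist":0,"claw":50},{"translation":[0,0,0],"twist":0,"claw":50}]' >/dev/null;python3 s.py; done
```

```text
t 13.50 stage xy [ 0.0267 -0.0089] z 0.0230 tool-x yaw rel(-stage x) 0.08 F stage [-5.47  0.61  4.01] open 0.50 tilt [ 0.01  -0.002 -1.   ]
t 13.67 stage xy [ 0.0267 -0.0089] z 0.0230 tool-x yaw rel(-stage x) 0.08 F stage [-5.77  0.91  2.13] open 0.50 tilt [ 0.011 -0.002 -1.   ]
t 13.83 stage xy [ 0.0267 -0.0089] z 0.0231 tool-x yaw rel(-stage x) 0.08 F stage [-5.02  0.34  0.91] open 0.50 tilt [ 0.012 -0.002 -1.   ]
```

```bash
for i in 1 2 3; do python3 -m jog '[{"translation":[-0.02,0,0],"twist":0,"claw":50},{"translation":[0,0,0],"twist":0,"claw":50}]' >/dev/null;python3 s.py; done
```

```text
t 14.00 stage xy [ 0.0267 -0.0089] z 0.0230 tool-x yaw rel(-stage x) 0.09 F stage [-8.45  1.04  3.89] open 0.50 tilt [ 0.013 -0.002 -1.   ]
t 14.17 stage xy [ 0.0266 -0.0089] z 0.0230 tool-x yaw rel(-stage x) 0.09 F stage [-9.8   0.24  3.69] open 0.50 tilt [ 0.015 -0.003 -1.   ]
t 14.33 stage xy [ 0.0266 -0.0089] z 0.0230 tool-x yaw rel(-stage x) 0.10 F stage [-10.96   1.01   5.63] open 0.50 tilt [ 0.016 -0.003 -1.   ]
```

```bash
python3 -m jog '[{"translation":[-0.015,0,-0.003],"twist":0,"claw":50},{"translation":[0,0,0],"twist":0,"claw":50},{"translation":[0,0,0],"twist":0,"claw":50},{"translation":[0,0,0],"twist":0,"claw":50}]' >/dev/null;python3 s.py
for i in 1 2 ; do python3 -m jog '[{"translation":[0,0,0],"twist":0,"claw":50},{"translation":[0,0,0],"twist":0,"claw":50},{"translation":[0,0,0],"twist":0,"claw":50},{"translation":[0,0,0],"twist":0,"claw":50},{"translation":[0,0,0],"twist":0,"claw":50}]' >/dev/null;python3 s.py; done
```

```text
t 14.67 stage xy [ 0.0266 -0.0089] z 0.0230 tool-x yaw rel(-stage x) 0.10 F stage [-12.26   1.09   6.59] open 0.50 tilt [ 0.017 -0.003 -1.   ]
t 15.08 stage xy [ 0.0266 -0.0089] z 0.0230 tool-x yaw rel(-stage x) 0.10 F stage [-12.9    1.35   6.42] open 0.50 tilt [ 0.017 -0.003 -1.   ]
t 15.50 stage xy [ 0.0265 -0.0089] z 0.0230 tool-x yaw rel(-stage x) 0.11 F stage [-11.69   1.49   5.57] open 0.50 tilt [ 0.017 -0.003 -1.   ]
```

That held about 12 N for just over a second. Now I'll release gently, withdraw and check.

```bash
python3 -m jog '[{"translation":[0.04,0,0],"twist":0,"claw":50},{"translation":[0.08,0,0],"twist":0,"claw":50},{"translation":[0.2,0,0],"twist":0,"claw":50},{"translation":[0.4,0,0],"twist":0,"claw":50},{"translation":[0.5,0,-0.2],"twist":0,"claw":50},{"translation":[0.3,0,-0.8],"twist":0,"claw":50},{"translation":[0,0,-1],"twist":0,"claw":50},{"translation":[0,0,-1],"twist":0,"claw":50},{"translation":[0,0,-1],"twist":0,"claw":50},{"translation":[0,0.9,0],"twist":0,"claw":50},{"translation":[0,0.9,0],"twist":0,"claw":50},{"translation":[0,0.9,0],"twist":0,"claw":50},{"translation":[0,0.9,0],"twist":0,"claw":50},{"translation":[0,0.9,0],"twist":0,"claw":50},{"translation":[0,0,0],"twist":0,"claw":50},{"translation":[0,0,0],"twist":0,"claw":50}]' >/dev/null;python3 s.py
python3 - <<'E'
from h import *
s=r.snapshot('scene'); save(s,'s7.png')
t=r.snapshot('top'); save(t,'t7.png')
a=cv2.resize(s['img'][150:300,205:355],(400,400),interpolation=cv2.INTER_CUBIC)
b=cv2.resize(t['img'][150:270,280:400],(400,400),interpolation=cv2.INTER_CUBIC)
cv2.imwrite('pics/d7.png',np.hstack([a,b])[:,:,::-1])
for l,c in [("jar","top"),("sample","top"),("pebble","top"),("bowl","top"),("brush","top"),("loupe","top")]:
    d=r.spot_point(l,c)
    print(l,[(np.round(k['location']),round(k['confidence'],2)) for k in d[:1]])
E
```

```text
t 16.83 stage xy [-0.0281  0.1745] z 0.1843 tool-x yaw rel(-stage x) 0.32 F stage [-0.37 -0.25  0.69] open 0.50 tilt [ 0.006  0.001 -1.   ]
jar [(array([188., 268.]), 0.9)]
sample [(array([228., 410.]), 0.88)]
pebble [(array([184., 270.]), 0.17)]
bowl [(array([318., 514.]), 0.68)]
brush [(array([229., 122.]), 0.58)]
loupe [(array([237., 484.]), 0.87)]
```

View pics/d7.png

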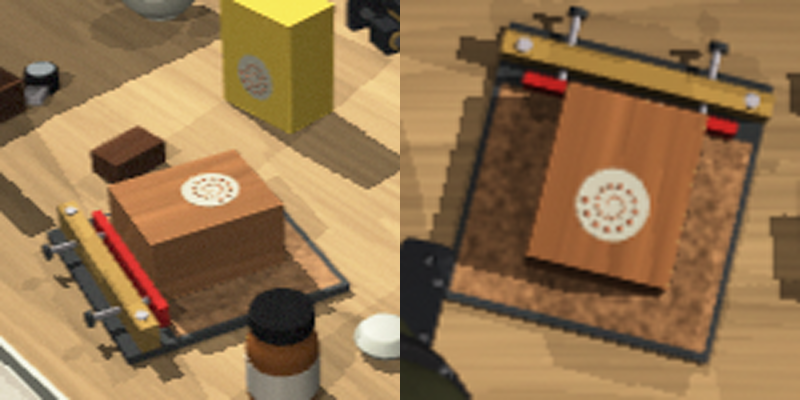

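The block lies fossil up (inlay at (612,205)) with its far end at the red bar, and the rest looks undisturbed. One numeric check of flushness before handing in.

Run:
```python
from h import *
s=r.snapshot('top')
P=np.array([at_z(s,150+y/3.3333,280+(x-400)/3.3333,.07)[:2] for x,y in [(567,83),(707,115),(665,292),(528,258)]])
q=to_stage(P); print(q.round(4)); 
for a,b in ((0,1),(3,2)): d=q[b]-q[a]; print('edge yaw',np.degrees(np.arctan2(d[0],-d[1])).round(2))
B=to_stage(np.array([at_z(s,150+y/3.3333,280+(x-400)/3.3333,.029)[:2] for x,y in [(524,85),(563,95),(708,130),(737,136)]])); print('bar near face',B.round(4))
```

```text
[[ 0.155   0.0436]
 [ 0.1561 -0.0512]
 [ 0.0353 -0.0509]
 [ 0.0358  0.0413]]
edge yaw 0.69
edge yaw -0.34
bar near face [[ 0.1559  0.0723]
 [ 0.1555  0.0447]
 [ 0.1554 -0.0575]
 [ 0.1561 -0.0777]]
```

The block's far end is at stage x = 0.1555 and the bar's near face is at 0.1557, parallel within measuring error. Handing in.

```bash
python3 -c "
from plant import r
print(r.finish_job())"
```

```text
the job is handed in; nothing more can be done
None
```

The block now lies on the cork with the fossil face up, flush against the red stop bar. I handed the job in at about 17 s of the 67 s allowed, with the gripper well clear. No verdict is reported.

**What I did**
- **Slide:** I slid the block upright and square to the stage's near edge with two fingers. It leaned slightly as it met the edge, so I backed off and let it settle upright before tipping.
- **Tip:** I pushed it at about 0.105 m height until it fell over the edge.
- **Press:** I slid it on to the bar and pressed for about 1.1 s at roughly 12 N, then let go. Readings along the push were 12.3, 12.9 and 11.7 N.

**Last checks**
- **Flushness:** the block's far end is at 155.0–156.1 mm from the near edge and the bar's face at 155.4–156.1 mm, parallel to within about 0.7°, which is the picture's accuracy.
- **Force:** the highest reading, about 14.5 N in total with the 6 N vertical part included, stayed under 20 N. Force was only read at the end of each move.
- **Bystanders:** all but the pebble were found within 3 pixels of where they started. The network missed the pebble in the last top picture and matched it at the jar with low confidence (0.17). The side picture shows it still beside the jar.

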